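# Lock a cork block in the wedge jig

### The job

Clamp the cork block in the holding jig: take the red knob and slide the wooden bar up gently until the block sits snug between bar and end stop with no gap left. Then push the yellow thumb wedge from behind, along its ramp, until it jams firmly and holds the bar fast by itself when you let go. Feel for it: do not squeeze or ram anything hard, and leave the other things on the bench alone.

Things in the scene. Friction and masses are not known exactly. Their poses are not given: they have to be found in the camera images.
- jig: Fixed plywood base plate, 150 (x) x 340 (y) x 12 mm. Origin: centre of its underside, on the bench; z up. +y is the clamping direction: from sliding bar to end stop. On it lie, towards +y, bar, cork block, end stop. A dark rail with aluminium lip (jig x 37 to 62, y -165 to 0 mm, top 39 mm above bench) guides the bar's +x side; the bar's centre line is jig x = 23 mm.
- channel (a point): Point fixed to the jig at its x = -19, y = -85, z = 26 mm: rear mouth of the wedge channel between the bar (+x side) and the dark fixed ramp block (-x side; jig y -85 to 0, top 36 mm above bench). The ramp's face nears the bar by 1 in 7 towards +y. Its screws sit in slots: it may stand 3 mm nearer or farther, so where the wedge bites varies by 40 mm and must be felt.
- stop_face (a point): Centre of the end stop's face that the block bears on: dark wooden strip 110 x 20 mm, top 38 mm above bench, fixed across the jig with this face at jig y = 103 to 127 mm. The point is 25 mm above bench, on the bar's centre line. Axes as the jig's.
- block_mid (a point): Centre of the loose light brown cork sanding block, 96 mm across the jig (x), 62 mm along it (y), 30 mm high, 70 g, lying on the base plate between bar and stop with some mm of play. Axes as the jig's when it lies square.
- bar (a joint): Slide of the pale wooden bar along jig +y, in m: 0 at the rear, 0.12 at most, growing towards the block. It drags with about 2.5 N of friction and stays where it is left; push it 25 to 100 mm to reach and seat the block.
- bar_face (a point): Centre of the bar's front face (black rubber pad), which meets the block. The bar is 40 mm wide, 170 mm long, 20 mm high, its top 33 mm above bench. Snug when this point is 62 mm short of the stop face with the block between. Moves with the bar.
- bar_knob (a point): Centre of the grip of the round red knob on the bar: 22 mm in diameter, from 33 to 64 mm above bench, 30 mm behind the bar's front face; this point is 52 mm above bench. Moves with the bar. Pinch it from above, along or across the bar.
- wedge_tail (a point): Centre of the flat tail face of the loose yellow wedge, the face to push towards +y, 26 mm above bench; the bar's side is 20 mm to +x. The tail sticks out behind the ramp. Wedge: 110 mm long (y), 28 mm high, on the base plate (12 to 40 mm above bench), 44 mm thick at the tail, 28 mm at the nose, about 120 g; straight side to the bar. Axes as the jig's in its channel.
- wedge_tab (a point): Middle of the ribbed thumb tab on the wedge, 12 mm wide (x), 30 mm long, from 40 to 58 mm above bench, 27 mm ahead of the tail face. The wedge starts loose, 8 to 65 mm short of biting. From there the push it takes rises within some mm: 15 to 20 N locks it, over 35 N is too hard. Locked, it stays by friction and presses the bar a little harder on the block.
- tape: Bystander: dark pocket tape measure, 60 x 74 x 28 mm, loose on the bench to the right. Origin at the centre of its underside.
- clamp: Bystander: small blue C-clamp lying on its side, 108 x 78 x 12 mm, loose on the bench to the right. Origin at the centre of its underside.
Not all that is in view belongs to the job. Of the things shaped like the part that bears wedge_tail, the yellow one is meant.

How it is judged:
By the outcome, as a careful person would: the job done as asked, in the order asked, and still so for the second after the job is handed in, with the robot touching nothing.
It also fails if it takes over 58 s, if anything falls off the work surface, if the arm or the gripper's body presses on something with over 40 N, if the wrist force passes 120 N, or if a joint passes its speed limit or range.

### The arm

A 6-joint arm with a two-finger parallel gripper is mounted at the origin on a cart in front of the work surface, level with it; the furniture and walls round the work are solid. World frame = base frame: x ahead of the robot, y to its left, z up, the work surface at z = 0. Lengths are in m, angles in rad, forces in N, time in s.
With the tool pointing down it reaches from about 0.3 to 0.775 m from the base axis. Payload 14.6 kg.
Tool frame: the origin (TCP) lies between the finger pads; the fingertips stand 8 mm ahead of it and the grasp point (between the pads) lies 11 mm behind it; z points along the fingers, y is the line along which they close (so a half turn about z gives the same grasp; the last joint's range is limited). The gripper opens to 94 mm and grips with 3 to 60 N. Pads are 16 mm wide; open, the fingers measure 119 mm over their backs; the gripper's body (75 mm by 177 mm) begins 78 mm behind the grasp point.
Start: joints at [-0.067, 0.3, 1.521, -0, 1.321, -0.067], TCP at [0.55, -0, 0.178] pointing down, gripper open.
Joint ranges: [-3.03, 3.03], [-0.79, 2.21], [0.23, 2.52], [-1.04, 4.18], [0, 3.07], [-2.55, 2.55]. Speed limits (rad/s): [2.22, 2.22, 2.57, 3.14, 3.14, 3.14].

### API

Orientations are given as a unit quaternion [x, y, z, w].
In Python, from cell import manip gives the robot as it stands.
- The arm moves only by the tool servo_tool, never from a script. Its argument "motion" is text: rows parted by semicolons, each of 7 numbers parted by spaces: the turn, a rotation vector about the tool's x, y, z in rad, then the shift along the tool's x, y, z in mm, then the finger opening in mm, from 0 to 94. In form: ax ay az x y z fingers; .... A call has 1 to 8 rows; each row is the pose to reach, as a shift and turn from the pose commanded when the call began, along the tool's axes at that moment; what a row does not reach only later rows make up. A row lasts 1/8 s, in which the tool goes at most 62.5 mm and 10.7 degrees, less where a joint would pass 70% of its speed; a pose out of reach is approached as far as the arm can. A call with a gripper value outside its range is refused whole. The fingers move at their own pace and stop on an object; "force" is the grip in N (left out, the last holds). Time passes only in rows, so rows that repeat a pose let the fingers close. It gives the time, the measured TCP pose, the force, the opening and the grip force at its end, in the units of the state.
- manip.get_state(): the state, without advancing time (a new reading comes with each control period).
- manip.grab_frame(name): name is "scene" or "side" or "wrist"; returns a dict with "pixels" (400x640x3 uint8, red, green, blue), "range_z" (400x640 float32, m along the optical axis (not along the pixel's ray), 0 where there is no reading), "fx", "fy", "cx", "cy" (pixels), "k1" (the pictures are not rectified: a ray, as slopes to the right and down, at radius r is drawn at 1 + k1 r^2 times it, then the intrinsics apply), "world_from_camera" (4x4, takes a point from camera to world coordinates); the wrist camera has in their place "tool_from_camera" (4x4, takes a point from camera to tool coordinates, whose origin is the TCP and whose axes are the flange's). Camera axes: x right, y up, looking along -z (the intrinsics and any distortion apply to the point x, -y, -z); pixel columns grow to the right and rows downward; lengths in m; the calibration is good to about 2 mm. A picture is of the moment at which its call begins: read the wrist's pose just before it.
- manip.finish_job(): hands the job in; it is judged then, once.
The state is a dict: "time": time; "joint_positions": joint angles; "qd": joint speeds; "joint_efforts": joint torques, N m; "position": TCP position; "eef_rot": TCP orientation; "ft_force": force on the tool from outside, world axes, zero at the start; "ft_torque": the same for the moment, N m; "gripper_width": finger opening in m; "grip_force": force on a finger pad.
Only numpy, scipy, OpenCV 4.12 (cv2) and the standard library are available. Lean on these libraries where they do the work, as an engineer would, in place of code of your own. Each camera call takes 0.05 s, during which the arm holds its last target. There are 200 camera calls.

## Working session

There is one attempt and no reset: what is moved stays moved. The work goes in short steps, Python scripts to look and compute and a tool call to move; the robot and the scene stay as the last step left them, time stands still between calls to the robot, and variables do not carry over. Pictures are saved under pics/ and viewed, at most 10 in all, crops included, and the job is handed in when it is done.

Besides the shell and the picture viewer there is one more tool, called as name(argument=value, ...), one argument or row to a line, values as JSON. servo_tool: Moves the arm, as the interface text tells. Its arguments: {"type":"object","properties":{"motion":{"type":"string"},"force":{"type":"number"}},"required":["motion"]}

```bash
mkdir -p pics; cat > h.py <<'E'
import numpy as np, cv2
from cell import manip
from scipy.spatial.transform import Rotation as R
def grab(name):
    s=manip.get_state(); f=manip.grab_frame(name)
    if 'world_from_camera' in f: T=np.array(f['world_from_camera'])
    else:
        W=np.eye(4); W[:3,:3]=R.from_quat(s['eef_rot']).as_matrix(); W[:3,3]=s['position']
        T=W@np.array(f['tool_from_camera'])
    h,w=f['range_z'].shape
    u,v=np.meshgrid(np.arange(w),np.arange(h))
    K=np.array([[f['fx'],0,f['cx']],[0,f['fy'],f['cy']],[0,0,1.]])
    p=cv2.undistortPoints(np.stack([u,v],-1).reshape(-1,1,2).astype(np.float64),K,np.array([f['k1'],0,0,0.])).reshape(h,w,2)
    z=f['range_z']; P=np.stack([p[...,0]*z,-p[...,1]*z,-z,np.ones_like(z)],-1)@T.T
    P=P[...,:3]; P[z==0]=np.nan
    return np.array(f['pixels']),P,s
def save(n,px): cv2.imwrite('pics/'+n+'.png',cv2.cvtColor(px,cv2.COLOR_RGB2BGR))
E
python3 - <<'E'
from h import *
a,P,s=grab('scene'); b,Q,_=grab('side')
np.savez('sc.npz',a=a,P=P,b=b,Q=Q)
save('both',cv2.resize(np.vstack([a,b]),(480,600))); save('scene',a)
print(s['time'],s['position'],s['eef_rot'])
E
```

```text
0.0 [5.49694573e-01 2.83439509e-05 1.77202713e-01] [ 7.07096690e-01  7.07116639e-01 -3.70244506e-04 -4.38483346e-04]
```

View pics/scene.png

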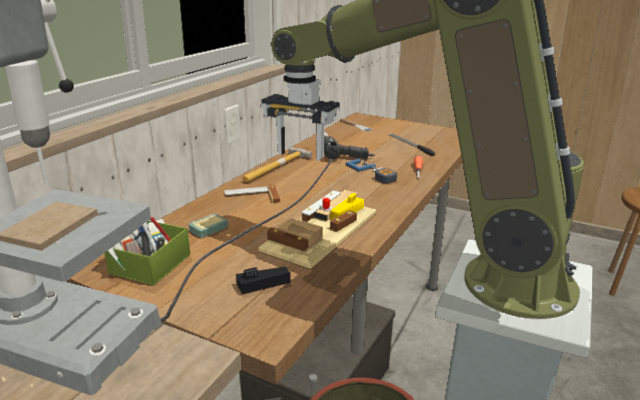

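The scene view shows the jig at about (320,228), with the red knob at (326,203), the yellow wedge at (347,207) and the stop/block near (295,235). A green-grey block lies at (208,226) and a black thing at (263,279). I'll look at the side view next.

```bash
python3 - <<'E'
from h import *
d=np.load('sc.npz'); b=d['b']; a=d['a'];P=d['P'];Q=d['Q']
c=cv2.resize(a[170:300,180:400],(640,378),interpolation=cv2.INTER_CUBIC)
save('side',cv2.resize(b,(800,500)))
for n,im,X in(('scene',a,P),('side',b,Q)):
    hsv=cv2.cvtColor(im,cv2.COLOR_RGB2HSV)
    for nm,lo,hi in(('yellow',(24,180,120),(34,255,255)),('red',(0,200,120),(5,255,255))):
        m=cv2.inRange(hsv,lo,hi); k,l,st,ce=cv2.connectedComponentsWithStats(m)
        for i in range(1,k):
            if st[i,4]>25: print(n,nm,ce[i].round(),st[i,4],np.nanmedian(X[l==i],0).round(3),np.nanmin(X[l==i],0).round(3),np.nanmax(X[l==i],0).round(3))
E
```

```text
scene yellow [348. 206.] 421 [ 0.469 -0.131  0.041] [ 0.444 -0.183  0.015] [ 0.501 -0.064  0.061]
scene red [326. 203.] 51 [ 0.516 -0.082  0.055] [ 0.51  -0.092  0.04 ] [ 0.526 -0.075  0.067]
side yellow [304. 214.] 260 [ 0.472 -0.154  0.04 ] [ 0.45  -0.186  0.023] [ 0.496 -0.07   0.06 ]
side red [319. 199.] 35 [ 0.52  -0.098  0.059] [ 0.514 -0.104  0.047] [ 0.526 -0.081  0.066]
side red [433. 321.] 117 [ 0.692 -0.587  0.033] [ 0.676 -0.592  0.022] [ 0.711 -0.572  0.038]
```

View pics/side.png

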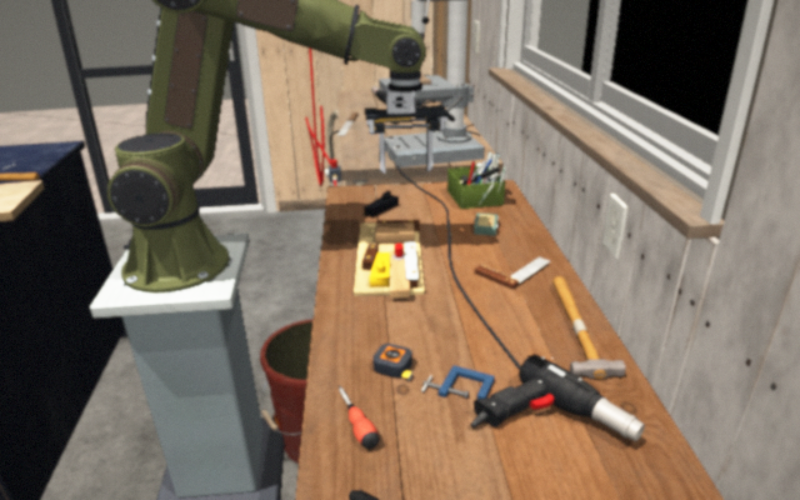

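The side view shows the jig at (390,258) of the 800-wide picture. The yellow wedge is at (380,268), the red knob at (399,249), and the pale bar beside it at (400,270). The tape is at (393,358) and the clamp at (465,382). Jig axes roughly match world axes. Next is a wrist view.

```bash
python3 - <<'E'
from h import *
f=manip.grab_frame('wrist'); print(np.array(f['tool_from_camera']).round(3),f['fx'],f['k1'])
a,P,s=grab('wrist')
for r,c in((5,5),(5,635),(395,5),(395,635),(200,320)): print(r,c,P[r,c].round(3))
E
```

```text
[[ 0.001  0.962  0.272  0.079]
 [ 1.    -0.001  0.001  0.001]
 [ 0.001  0.272 -0.962 -0.207]
 [ 0.     0.     0.     1.   ]] 280.54089686665094 -0.04725444292196393
5 5 [-0.524  0.477 -0.627]
5 635 [0.942 0.224 0.019]
395 5 [0.485 0.025 0.345]
395 635 [0.616 0.026 0.346]
200 320 [ 0.553 -0.03   0.011]
```

servo_tool(
  motion="0 0 0 -20 -30 -30 94; 0 0 0 -40 -60 -60 94; 0 0 0 -40 -60 -60 94; 0 0 0 -40 -60 -60 94",
)

```text
time: 0.7
position: [0.4901, -0.0398, 0.2371]
eef_rot: [0.707, 0.707, -0.0, -0.0]
ft_force: [-0.6, 0.0, 0.6]
gripper_width: 0.0938
grip_force: 0.0
```

```bash
python3 - <<'E'
from h import *
a,P,s=grab('wrist'); np.savez('w1.npz',a=a,P=P); save('w1',a); print(s['time'],s['position'],s['ft_force'])
E
```

```text
0.7 [ 0.49008754 -0.03983576  0.23714286] [-0.56309117  0.03105974  0.64792739]
```

View pics/w1.png

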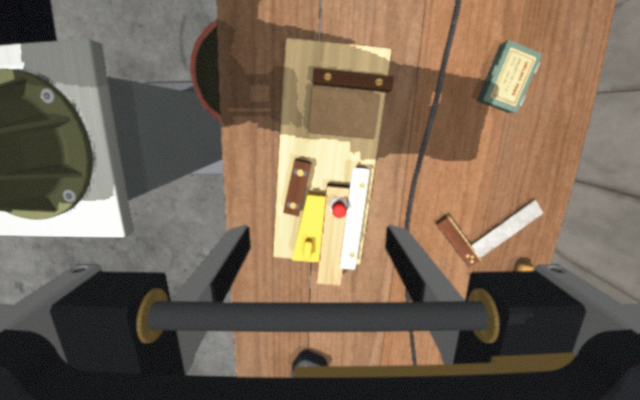

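The wrist view looks down with right = world +x and up = world +y:
- Knob at (340,209), and bar from (340,187) to (330,284).
- Block at (343,110), stop at (352,78).
- Ramp block at (297,187), aluminium lip at (356,215).
- Yellow wedge at (309,228), with its tab at (309,243).

Could be taken for the wedge: the dark ramp block (297,187) and the yellow dot by the tape in the side view. The yellow wedge at (309,228) fits the description. Now I'll measure it and check with a close crop.

```bash
python3 - <<'E'
from h import *
d=np.load('w1.npz'); a,P=d['a'],d['P']
save('crop',cv2.resize(a[30:300,250:430],(533,800))[:600] if 0 else cv2.resize(a[60:290,260:410],(390,598),interpolation=cv2.INTER_CUBIC))
hsv=cv2.cvtColor(a,cv2.COLOR_RGB2HSV)
# jig plate: z 7..16mm near; min area rect of everything above plate level
X=P[...,0];Y=P[...,1];Z=P[...,2]
reg=(X>.38)&(X<.62)&(Y>-.3)&(Y<.18)
uv=np.argwhere
m=((Z>.009)&(Z<.06)&reg).astype(np.uint8); m[255:]=0
k,l,st,ce=cv2.connectedComponentsWithStats(m); i=1+np.argmax(st[1:,4]); pts=np.stack([X[l==i],Y[l==i]],1).astype(np.float32)
print('jig',cv2.minAreaRect(pts))
def rect(nm,m):
    pts=np.stack([X[m],Y[m]],1).astype(np.float32); r=cv2.minAreaRect(pts); print(nm,m.sum(),np.round(r[0],4),np.round(r[1],4),round(r[2],1),'z',np.nanmedian(Z[m]).round(4),np.percentile(Z[m],[5,95]).round(3))
yel=(cv2.inRange(hsv,(22,180,90),(34,255,255))>0)&reg
rect('wedge',yel&(Z<.048)&(Z>.03)); rect('tab',yel&(Z>.05))
red=((cv2.inRange(hsv,(0,180,90),(6,255,255))>0))&reg
rect('knob',red&(Z>.058))
print('zs block',P[115,343],'stop',P[78,352],'bar',P[260,331],'barfront',P[190,340],'plate',P[148,330], 'ramp',P[187,297],'lip',P[215,356])
# profile along bar column through block
for r in range(64,200,3): print(r,P[r,345].round(3),a[r,345])
E
```

```text
jig ((0.5055934190750122, -0.023695558309555054), (0.3353719711303711, 0.15299855172634125), 84.79959106445312)
wedge 2 [ 0.4879 -0.1066] [0.0694 0.    ] -107.9 z 0.0395 [0.033 0.046]
  return np.nanmean(a, axis, out=out, keepdims=keepdims)
Traceback (most recent call last):
IndexError: index -1 is out of bounds for axis 0 with size 0
```

View pics/crop.png

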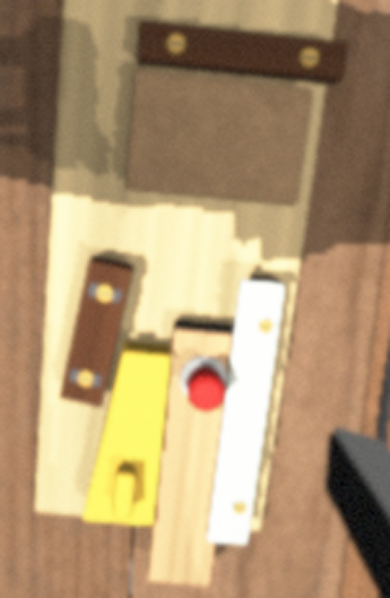

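The crop confirms the choice: one yellow wedge between the dark ramp and the pale bar, with its tab at crop (125,487). The red knob is at (206,388), the bar's black pad at (203,322), and the block rests near the stop, slightly skewed.

```bash
cat >> h.py <<'E'
C=np.array([.5056,-.0237]); TH=np.deg2rad(-5.2); JX=np.array([np.cos(TH),np.sin(TH)]); JY=np.array([-np.sin(TH),np.cos(TH)])
def jig(P): return np.stack([(P[...,:2]-C)@JX,(P[...,:2]-C)@JY,P[...,2]],-1)*1000
def world(x,y): return C+(x*JX+y*JY)/1000
E
python3 - <<'E'
from h import *
d=np.load('w1.npz'); a,P=d['a'],d['P']; J=jig(P); hsv=cv2.cvtColor(a,cv2.COLOR_RGB2HSV); H,S,V=[hsv[...,i].astype(int) for i in range(3)]
reg=(abs(J[...,0])<90)&(abs(J[...,1])<230)&(np.arange(400)[:,None]<300)
def ext(n,m):
    m=m&reg
    if m.sum()>3: q=J[m]; print(n,m.sum(),'med',np.median(q,0).round(1),'lo',np.percentile(q,2,0).round(1),'hi',np.percentile(q,98,0).round(1))
    else: print(n,m.sum())
yel=(H>22)&(H<34)&(S>140)&(V>120)
z=J[...,2]
ext('wedge',yel&(z>32)&(z<46)); ext('tab',yel&(z>50))
red=((H<8)|(H>172))&(S>150)&(V>110)
ext('knob',red); ext('knobtop',red&(z>58))
for x in(23,):
  for y in range(-215,160,5):
    m=reg&(abs(J[...,0]-x)<4)&(abs(J[...,1]-y)<2.5)
    if m.any(): print(y,np.median(z[m]).round(1),np.median(a[m],0).astype(int),end=' | ')
E
```

```text
wedge 1287 med [-16.3 -99.1  40. ] lo [ -37.3 -157.9   38.1] hi [  0.  -51.1  41.6]
tab 133 med [ -19.2 -132.3   57.8] lo [ -24.7 -147.    54.9] hi [ -13.7 -119.2   59.2]
knob 154 med [ 20.7 -61.3  63.5] lo [ 12.5 -71.1  54.6] hi [ 29.4 -53.9  65.2]
knobtop 144 med [ 20.9 -61.9  63.7] lo [ 12.6 -71.1  59.4] hi [ 29.5 -54.2  65.3]
-200 32.9 [243 212 153] | -195 33.0 [245 215 156] | -190 32.6 [246 218 159] | -185 32.6 [247 219 159] | -180 32.8 [246 217 158] | -175 32.6 [247 219 159] | -170 33.2 [248 221 162] | -165 33.3 [249 224 165] | -160 33.3 [250 224 166] | -155 33.0 [251 227 168] | -150 33.3 [251 229 171] | -145 33.5 [251 229 172] | -140 32.9 [252 230 172] | -135 33.2 [252 232 175] | -130 33.5 [253 234 177] | -125 33.2 [252 233 176] | -120 33.4 [252 232 175] | -115 33.0 [253 233 177] | -110 33.0 [252 232 176] | -105 33.1 [253 233 176] | -100 32.4 [253 235 178] | -95 33.2 [253 233 177] | -90 32.7 [253 234 177] | -85 33.2 [252 223 165] | -75 61.8 [249 164 122] | -70 63.8 [251  92  82] | -65 64.4 [253  86  81] | -60 64.2 [252  86  80] | -55 56.0 [150  60  57] | -50 34.0 [218 202 169]
[... 292 characters left out ...]
6] | 15 12.2 [253 245 197] | 20 11.7 [253 245 198] | 25 12.1 [253 245 197] | 30 11.9 [249 237 182] | 35 12.5 [185 161 120] | 40 38.2 [149 126  92] | 45 41.9 [138 112  84] | 50 42.0 [140 113  85] | 55 41.9 [140 114  85] | 60 41.6 [139 112  83] | 65 42.0 [139 113  84] | 70 41.7 [140 114  84] | 75 41.8 [139 112  84] | 80 41.7 [138 112  83] | 85 41.9 [141 114  85] | 90 41.8 [142 115  85] | 95 41.5 [144 117  87] | 100 42.0 [138 112  83] | 105 16.0 [101  84  60] | 110 38.2 [75 49 33] | 115 38.1 [74 47 33] | 120 38.2 [72 48 33] | 125 38.0 [76 53 39] | 130 12.2 [133 115  84] | 135 12.2 [177 156 114] | 140 12.1 [182 160 117] | 145 11.6 [182 159 117] | 150 12.0 [183 160 118] | 155 12.0 [182 160 118] |
```

servo_tool(
  motion="0 0 0.09 -25 15 10 44; 0 0 0.09 -48 31 40 44; 0 0 0.09 -48 31 80 44; 0 0 0.09 -48 31 115 44; 0 0 0.09 -48 31 140 44; 0 0 0.09 -48 31 140 44",
  force=15,
)

```text
time: 1.5
position: [0.52, -0.0873, 0.0953]
eef_rot: [0.738, 0.675, -0.001, -0.002]
ft_force: [1.1, 0.6, -0.1]
gripper_width: 0.0445
grip_force: 0.0
```

```bash
python3 - <<'E'
from h import *
a,P,s=grab('wrist'); np.savez('w2.npz',a=a,P=P); save('w2',a); print(s['time'],s['position'],s['ft_force'],s['gripper_width'])
J=jig(P); t=jig(np.array(s['position'])); print('tcp jig',t)
hsv=cv2.cvtColor(a,cv2.COLOR_RGB2HSV); H,S,V=[hsv[...,i].astype(int) for i in range(3)]
m=((H<8)|(H>172))&(S>150)&(V>110)&(J[...,2]>58)&(abs(J[...,0]-21)<25)
q=J[m]; print(m.sum(),np.median(q,0),np.percentile(q,2,0),np.percentile(q,98,0))
E
```

```text
1.5 [ 0.51999635 -0.08726083  0.09525294] [ 1.13260019  0.57269209 -0.11257455] 0.04446610592262476
tcp jig [ 20.09778333 -61.99445948  95.25293665]
378 [ 21.70077249 -62.18754413  63.64873427] [ 13.55478937 -71.81024309  59.76180896] [ 30.66686784 -54.01924251  65.08988578]
```

View pics/w2.png

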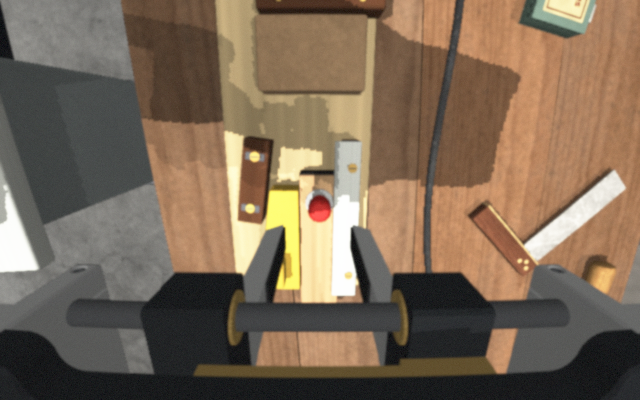

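The picture shows the knob at (319,208), centred between the fingers, with the jig straight in view. Knob centre is about 2 mm to tool +y. I'll descend and close.

servo_tool(
  motion="0 0 0 -1 2 20 40; 0 0 0 -1 2 40 40; 0 0 0 -1 2 43 40; 0 0 0 -1 2 43 20; 0 0 0 -1 2 43 15; 0 0 0 -1 2 43 15; 0 0 0 -1 2 43 15",
  force=15,
)

```text
time: 2.42
position: [0.523, -0.0892, 0.0551]
eef_rot: [0.738, 0.675, 0.0, 0.0]
ft_force: [0.3, 0.1, -0.0]
gripper_width: 0.015
grip_force: 0.0
```

servo_tool(
  motion="0 0 0 0 0 0 10; 0 0 0 0 0 0 10",
)

```text
time: 2.68
position: [0.5229, -0.0892, 0.0548]
eef_rot: [0.738, 0.675, 0.0, 0.0]
ft_force: [0.3, -0.1, 0.3]
gripper_width: 0.0103
grip_force: 0.0
```

```bash
python3 - <<'E'
from h import *
a,P,s=grab('wrist'); save('w3',a[120:400,140:500]); print(s['time'],s['position'],s['ft_force'],s['gripper_width'],s['grip_force'],jig(np.array(s['position'])))
E
```

```text
2.675 [ 0.52290593 -0.08915286  0.05478861] [ 0.30296768 -0.09550905  0.26335945] 0.010326578746015351 0.0 [ 23.16686388 -63.61500267  54.78860755]
```

View pics/w3.png

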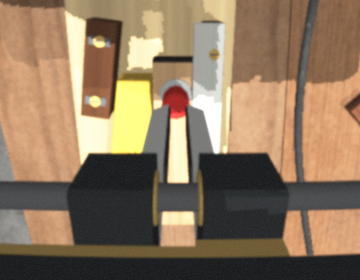

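The crop shows the fingertips closed just behind the knob at (176,98), not around it. I'll measure where the knob and bar face are now.

```bash
python3 - <<'E'
from h import *
a,P,s=grab('wrist'); J=jig(P); z=J[...,2]; t=jig(np.array(s['position']))
hsv=cv2.cvtColor(a,cv2.COLOR_RGB2HSV); H,S,V=[hsv[...,i].astype(int) for i in range(3)]
m=((H<8)|(H>172))&(S>150)&(V>110)&(abs(J[...,0]-21)<25)
q=J[m]; print('red',m.sum(),np.median(q,0),np.percentile(q,2,0),np.percentile(q,98,0))
for y in range(-70,50,4):
    m=(abs(J[...,0]-9)<4)&(abs(J[...,1]-y)<2)
    if m.any(): print(y,np.median(z[m]).round(1),end='|')
print()
# grey fingers: profile near closing plane
for r in range(205,270,5): print(r,[tuple(J[r,c].round(0)) for c in (300,308,316,324,332)], a[r,316])
E
```

```text
red 552 [ 22.46302496 -58.78343395  63.32729561] [ 13.5519344  -71.30704202  46.94777153] [ 30.04528738 -53.35764069  86.64709024]
-70 33.7|-66 33.7|-62 35.0|-58 34.6|-54 121.6|-50 33.1|-46 205.4|-42 213.9|-38 203.9|-34 203.6|-30 197.0|-26 12.2|-22 12.3|-18 12.0|-14 12.1|-10 12.3|-6 12.3|-2 12.2|2 12.2|6 12.2|10 12.4|14 12.1|18 12.0|22 12.0|26 12.0|30 12.0|34 12.0|38 12.0|42 39.8|46 42.3|
205 [(np.float64(9.0), np.float64(-56.0), np.float64(34.0)), (np.float64(16.0), np.float64(-55.0), np.float64(35.0)), (np.float64(22.0), np.float64(-55.0), np.float64(35.0)), (np.float64(29.0), np.float64(-55.0), np.float64(35.0)), (np.float64(36.0), np.float64(-56.0), np.float64(33.0))] [132 103 100]
210 [(np.float64(9.0), np.float64(-60.0), np.float64(35.0)), (np.float64(16.0), np.float64(-55.0), np.float64(50.0)), (np.float64(22.0), np.float64(-54.0), np.float64(54.0)), (np.float64(29.0), np.float64(-56.0), np.float64(45.0)), (np.float64(36.0), np.float64(-60.0), np.float64(36.0))] [118  33  31]
215 [(np.float64(9.0), np.float64(-64.0), np.float64(37.0)), (np.float64(16.0), np.float64(-55.0), np.
[... 2564 characters left out ...]
64(34.0)), (np.float64(31.0), np.float64(-54.0), np.float64(127.0))] [255 252 217]
260 [(np.float64(15.0), np.float64(-54.0), np.float64(133.0)), (np.float64(19.0), np.float64(-56.0), np.float64(129.0)), (np.float64(22.0), np.float64(-108.0), np.float64(34.0)), (np.float64(30.0), np.float64(-108.0), np.float64(34.0)), (np.float64(31.0), np.float64(-54.0), np.float64(134.0))] [255 252 218]
265 [(np.float64(15.0), np.float64(-55.0), np.float64(137.0)), (np.float64(19.0), np.float64(-59.0), np.float64(129.0)), (np.float64(22.0), np.float64(-113.0), np.float64(33.0)), (np.float64(30.0), np.float64(-113.0), np.float64(34.0)), (np.float64(31.0), np.float64(-55.0), np.float64(137.0))] [255 252 217]
```

```bash
python3 - <<'E'
from h import *
d=np.load('w2.npz'); J=jig(d['P'])
for c in (270,275,280,355,360): print(c,[tuple(J[r,c].round(0).astype(int).tolist()) for r in (224,228,232,236,240,245,250,260)])
a,P,s=grab('scene'); b,Q,_=grab('side'); J=jig(P)
save('sc3',np.hstack([cv2.resize(a[130:250,260:380],(390,390),interpolation=cv2.INTER_CUBIC),cv2.resize(b[120:240,250:370],(390,390),interpolation=cv2.INTER_CUBIC)]))
E
```

```text
270 [(-28, -85, 39), (-28, -90, 39), (-10, -53, 136), (-8, -53, 143), (-8, -53, 148), (-6, -53, 156), (-5, -53, 162), (-3, -53, 174)]
275 [(-22, -85, 40), (-7, -53, 130), (-6, -53, 137), (-5, -53, 143), (-5, -53, 149), (-3, -53, 156), (-3, -54, 160), (-1, -54, 170)]
280 [(-17, -85, 39), (-4, -53, 129), (-3, -52, 138), (-3, -54, 139), (-2, -54, 145), (-1, -55, 150), (-1, -58, 151), (-1, -64, 153)]
355 [(58, -85, 38), (46, -53, 129), (45, -53, 135), (44, -54, 139), (44, -55, 144), (43, -55, 150), (43, -58, 152), (43, -63, 154)]
360 [(67, -95, 13), (49, -53, 129), (48, -53, 135), (47, -52, 144), (46, -52, 149), (45, -53, 154), (45, -53, 160), (43, -54, 170)]
```

View pics/sc3.png

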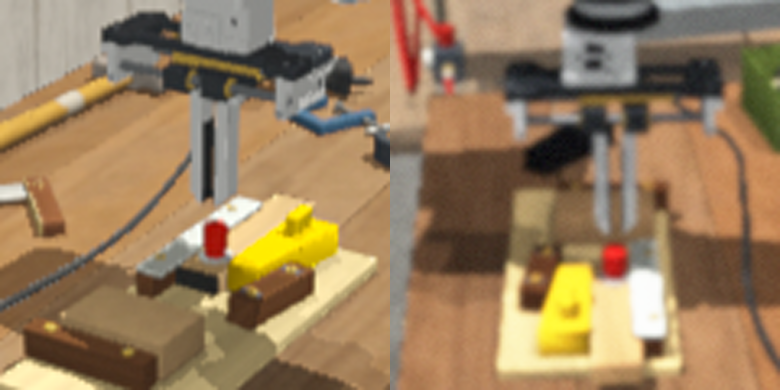

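The fingertips really stand at z ≈ 88 mm while the TCP reads 55. In both wrist depth images they are about 33 mm *behind* the reported TCP, not 8 mm ahead, and both room views show the same gap above the untouched knob. So tip z = TCP z + 33 mm, and I'll use that. I'll reopen and descend about 43 mm more, in guarded steps.

servo_tool(
  motion="0 0 0 0 0 0 40; 0 0 0 0 0 0 40; 0 0 0 0 0 0 40; 0 0 0 0.5 -0.5 15 40; 0 0 0 0.5 -0.5 28 40; 0 0 0 0.5 -0.5 28 40",
)

```text
time: 3.62
position: [0.5216, -0.0884, 0.0252]
eef_rot: [0.738, 0.675, -0.001, -0.001]
ft_force: [0.5, 0.2, 0.4]
gripper_width: 0.0401
grip_force: 0.0
```

servo_tool(
  motion="0 0 0 0 0 8 40; 0 0 0 0 0 13 40; 0 0 0 0 0 14 40; 0 0 0 0 0 14 20; 0 0 0 0 0 14 18; 0 0 0 0 0 14 18; 0 0 0 0 0 14 18",
  force=15,
)

```text
time: 4.5
position: [0.5212, -0.0885, 0.0128]
eef_rot: [0.738, 0.675, -0.001, -0.001]
ft_force: [-8.5, 0.3, 6.4]
gripper_width: 0.0215
grip_force: 15.0
```

servo_tool(
  motion="0 0 0 0 -0.5 -1 18; 0 0 0 0 -1 -1.5 18; 0 0 0 0 -1 -1.5 18",
)

```text
time: 4.88
position: [0.5211, -0.0885, 0.0131]
eef_rot: [0.738, 0.675, -0.0, -0.0]
ft_force: [5.2, -2.2, -19.9]
gripper_width: 0.0213
grip_force: 15.0
```

servo_tool(
  motion="0 0 0 0 0.4 1.1 18; 0 0 0 2 0.4 1.1 18; 0 0 0 6 0.4 1.1 18; 0 0 0 11 0.4 1.1 18; 0 0 0 16 0.4 1.1 18; 0 0 0 20 0.4 1.1 18; 0 0 0 20 0.4 1.1 18",
)

```text
time: 5.75
position: [0.5231, -0.0681, 0.013]
eef_rot: [0.738, 0.675, -0.0, -0.001]
ft_force: [-5.3, 3.3, -6.3]
gripper_width: 0.021
grip_force: 15.0
```

servo_tool(
  motion="0 0 0 5 -0.5 0.3 18; 0 0 0 11 -0.6 0.3 18; 0 0 0 18 -0.7 0.3 18; 0 0 0 25 -0.8 0.3 18; 0 0 0 32 -1 0.3 18; 0 0 0 38 -1.1 0.3 18; 0 0 0 42 -1.2 0.3 18; 0 0 0 42 -1.2 0.3 18",
)

```text
time: 6.75
position: [0.5271, -0.026, 0.013]
eef_rot: [0.738, 0.675, 0.001, 0.001]
ft_force: [6.7, 1.2, -10.0]
gripper_width: 0.0211
grip_force: 15.0
```

servo_tool(
  motion="0 0 0 3 0.5 0.5 18; 0 0 0 6 0.5 0.5 18; 0 0 0 8 0.5 0.5 18; 0 0 0 10 0.5 0.5 18; 0 0 0 11 0.5 0.5 18; 0 0 0 12 0.5 0.5 18",
)

```text
time: 7.5
position: [0.5282, -0.0148, 0.0128]
eef_rot: [0.738, 0.675, 0.0, 0.0]
ft_force: [-1.2, -2.6, 6.3]
gripper_width: 0.0215
grip_force: 15.0
```

servo_tool(
  motion="0 0 0 0.5 0 0 18; 0 0 0 1 0 0 18; 0 0 0 1.5 0 0 18; 0 0 0 1.5 0 0 18",
)

```text
time: 8.0
position: [0.5283, -0.0133, 0.0128]
eef_rot: [0.738, 0.675, 0.0, 0.0]
ft_force: [-1.1, -1.9, 5.9]
gripper_width: 0.0213
grip_force: 15.0
```

servo_tool(
  motion="0 0 0 0.5 0 -0.3 18; 0 0 0 1 0 -0.3 18; 0 0 0 1.5 0 -0.3 18; 0 0 0 1.5 0 -0.3 18",
)

```text
time: 8.5
position: [0.5284, -0.0118, 0.0128]
eef_rot: [0.738, 0.675, 0.0, 0.0]
ft_force: [4.1, -3.2, 4.0]
gripper_width: 0.0217
grip_force: 15.0
```

servo_tool(
  motion="0 0 0 0.4 0 0 18; 0 0 0 0.8 0 0 18; 0 0 0 0.8 0 0 18",
)

```text
time: 8.88
position: [0.5284, -0.011, 0.0128]
eef_rot: [0.738, 0.675, 0.0, 0.0]
ft_force: [3.3, -2.5, 4.3]
gripper_width: 0.021
grip_force: 15.0
```

servo_tool(
  motion="0 0 0 0.4 0.2 -0.2 18; 0 0 0 0.8 0.2 -0.2 18; 0 0 0 0.8 0.2 -0.2 18",
)

```text
time: 9.25
position: [0.5285, -0.0102, 0.0129]
eef_rot: [0.738, 0.675, 0.0, 0.0]
ft_force: [3.6, -3.5, 3.2]
gripper_width: 0.0209
grip_force: 15.0
```

servo_tool(
  motion="0 0 0 0.3 0 0 18; 0 0 0 0.6 0 0 18; 0 0 0 0.6 0 0 18",
)

```text
time: 9.62
position: [0.5286, -0.0096, 0.0129]
eef_rot: [0.738, 0.675, 0.0, 0.0]
ft_force: [5.1, -3.1, 3.1]
gripper_width: 0.0213
grip_force: 15.0
```

servo_tool(
  motion="0 0 0 0.4 0.2 0 18; 0 0 0 0.8 0.2 0 18; 0 0 0 0.8 0.2 0 18",
)

```text
time: 10.0
position: [0.5286, -0.0095, 0.0128]
eef_rot: [0.738, 0.675, -0.0, 0.0]
ft_force: [1.8, -8.4, 3.7]
gripper_width: 0.0212
grip_force: 15.0
```

servo_tool(
  motion="0 0 0 0.3 0 0 18; 0 0 0 0.6 0 0 18; 0 0 0 0.6 0 0 18",
)

```text
time: 10.38
position: [0.5286, -0.0094, 0.0129]
eef_rot: [0.738, 0.675, -0.001, 0.0]
ft_force: [1.6, -13.3, 4.7]
gripper_width: 0.0212
grip_force: 15.0
```

```bash
python3 - <<'E'
from h import *
a,P,s=grab('wrist'); J=jig(P); z=J[...,2]; save('w4',cv2.resize(a[60:260,200:460],(780,600),interpolation=cv2.INTER_CUBIC)); print(s['position'],s['ft_force'])
for x in(-15,9,23,50):
  print()
  for y in range(24,140,3):
    m=(abs(J[...,0]-x)<3)&(abs(J[...,1]-y)<1.5)
    if m.any(): print(y,np.median(z[m]).round(0),end='|')
E
```

```text
[ 0.52859065 -0.00941565  0.01285896] [  1.62804986 -13.28378926   4.73802706]

24 12.0|27 12.0|30 12.0|33 13.0|36 165.0|39 174.0|42 156.0|45 153.0|48 42.0|51 42.0|54 42.0|57 42.0|60 42.0|63 42.0|66 42.0|69 42.0|72 42.0|75 42.0|78 42.0|81 42.0|84 42.0|87 42.0|90 42.0|93 42.0|96 42.0|99 42.0|102 42.0|105 42.0|108 38.0|111 38.0|114 39.0|117 39.0|120 39.0|123 38.0|126 38.0|132 12.0|135 12.0|138 12.0|
24 89.0|27 104.0|30 151.0|33 161.0|36 164.0|39 172.0|42 161.0|45 159.0|48 158.0|51 153.0|54 42.0|57 42.0|60 42.0|63 42.0|66 42.0|69 42.0|72 42.0|75 42.0|78 42.0|81 42.0|84 42.0|87 42.0|90 42.0|93 42.0|96 42.0|99 42.0|102 42.0|105 42.0|108 38.0|111 38.0|114 38.0|117 38.0|120 38.0|123 38.0|126 38.0|132 12.0|135 12.0|138 12.0|
24 58.0|27 49.0|30 33.0|33 34.0|36 165.0|39 173.0|42 155.0|45 153.0|48 42.0|51 42.0|54 42.0|57 42.0|60 42.0|63 42.0|66 42.0|69 42.0|72 42.0|75 42.0|78 42.0|81 42.0|84 42.0|87 42.0|90 42.0|93 42.0|96 42.0|99 42.0|102 42.0|105 42.0|108 38.0|111 38.0|114 38.0|117 38.0|120 38.0|123 38.0|126 38.0|132 12.0|135 12.0|138 12.0|
24 12.0|27 12.0|30 12.0|33 13.0|36 163.0|39 173.0|42 162.0|45 162.0|48 161.0|51 154.0|54 42.0|57 42.0|60 42.0|63 42.0|66 42.0|69 42.0|72 42.0|75 42.0|78 42.0|81 42.0|84 42.0|87 42.0|90 42.0|93 42.0|96 42.0|99 42.0|102 42.0|105 42.0|108 38.0|111 38.0|114 38.0|117 38.0|120 38.0|123 38.0|126 38.0|132 12.0|135 12.0|138 12.0|
```

View pics/w4.png

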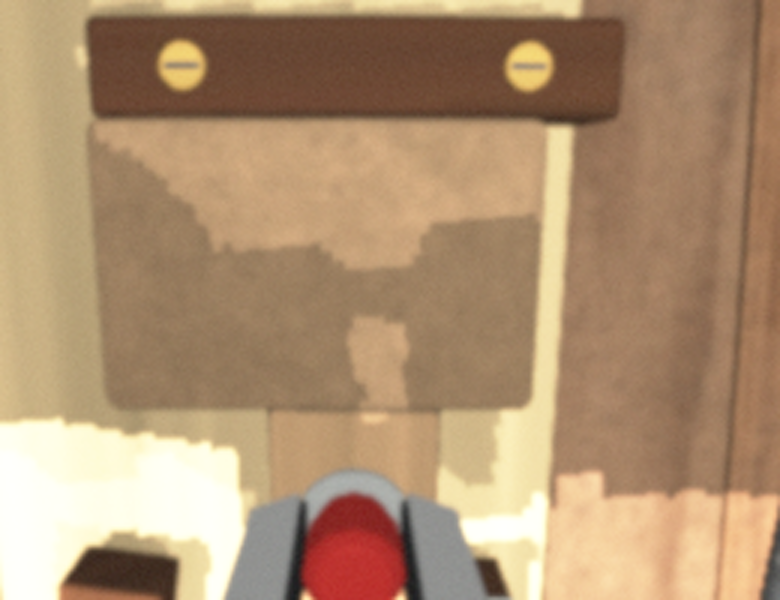

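The picture shows the block flush against the stop along row 115 and the bar meeting it along row 408, so no gap is left. Force rose to about 13 N at 79 mm of travel. I'll relax the load, release and lift.

servo_tool(
  motion="0 0 0 -0.6 0 0 18; 0 0 0 -1.2 0 0.2 18; 0 0 0 -1.2 0 0.2 18; 0 0 0 -1.2 0 0.2 38; 0 0 0 -1.2 0 0.2 38; 0 0 0 -1.2 0 0.2 38; 0 0 0 -1.2 0 -20 38; 0 0 0 -1.2 0 -48 38",
)

```text
time: 11.42
position: [0.528, -0.0093, 0.0607]
eef_rot: [0.738, 0.675, -0.001, -0.001]
ft_force: [-0.2, -0.1, -0.4]
gripper_width: 0.0378
grip_force: 0.0
```

servo_tool(
  motion="0 0 0 0 0 -5 38; 0 0 0 -40 -10 -5 10; 0 0 0 -85 -20 -5 0; 0 0 0 -130 -30 -5 0; 0 0 0 -170 -40 -5 0; 0 0 0 -195 -41 -5 0; 0 0 0 -195 -41 -5 0",
)

```text
time: 12.3
position: [0.4696, -0.2009, 0.0649]
eef_rot: [0.739, 0.674, -0.0, -0.001]
ft_force: [0.5, 0.4, -0.4]
gripper_width: 0.0009
grip_force: 0.0
```

```bash
python3 - <<'E'
from h import *
a,P,s=grab('wrist'); J=jig(P); z=J[...,2]; t=jig(np.array(s['position'])); print(s['time'],s['position'],s['ft_force'],s['gripper_width'],'tcp',t)
hsv=cv2.cvtColor(a,cv2.COLOR_RGB2HSV); H,S,V=[hsv[...,i].astype(int) for i in range(3)]
yel=(H>22)&(H<34)&(S>140)&(V>120)
for n,m in(('wedge',yel&(z>32)&(z<46)),('tab',yel&(z>50)&(z<62))):
    q=J[m]; print(n,m.sum(),np.median(q,0),np.percentile(q,2,0),np.percentile(q,98,0))
q=J[yel&(z>34)&(z<46)]; q=q[q[:,1]<np.percentile(q[:,1],2)+6]; print('tail x',np.percentile(q[:,0],[3,50,97]),q[:,1].min())
m=((H<8)|(H>172))&(S>150)&(V>110)&(z>58)&(z<67); q=J[m]; print('knob',m.sum(),np.percentile(q,2,0),np.percentile(q,98,0))
m=(z>8)&(z<60)&(J[...,1]<-172)&(abs(J[...,0]+18)<60); print('obst',m.sum(), J[m].min(0) if m.any() else '')
g=(abs(J[...,1]-t[1])<14)&(abs(J[...,0]-t[0])<20)&(z>30); print('tip',t[2],np.percentile(z[g],[0,1,5,20]) if g.any() else '')
m=(abs(J[...,0]-23)<4)&(abs(J[...,1])<150)
for y in (36,39,42,44,46,48,51,102,105,108):
    k=m&(abs(J[...,1]-y)<1); print(y,np.median(z[k]) if k.any() else None,end='|')
save('w5',a)
E
```

```text
12.3 [ 0.46963627 -0.20089193  0.06493131] [ 0.49083555  0.36529363 -0.3645668 ] 0.0009192503421152116 tcp [ -19.75635597 -179.72216627   64.93130705]
wedge 2611 [-18.15904923 -79.06925177  40.04409961] [ -37.34497201 -142.34219446   38.53239741] [ -1.31503825 -53.11759972  41.44782071]
tab 31 [ -21.25560033 -136.01122023   58.01467226] [ -22.04111098 -144.56904705   56.53815357] [ -20.47951608 -121.94360596   59.15180131]
tail x [-40.11200418 -36.39557926 -30.62337353] -157.56089857991228Traceback (most recent call last):
  File "<stdin>", line 8, in <module>
    return _quantile_unchecked(
        a, q, axis, out, overwrite_input, method, keepdims, weights)
    return _ureduce(a,
                    func=_quantile_ureduce_func,
    ...<5 lines>...
                    overwrite_input=overwrite_input,
                    method=method)
    r = func(a, **kwargs)
    result = _quantile(arr,
                       quantiles=q,
    ...<2 lines>...
                       out=out,
                       weights=wgt)
    slices_having_nans = np.isnan(arr[-1, ...])
                                  ~~~^^^^^^^^^
IndexError: index -1 is out of bounds for axis 0 with size 0
```

servo_tool(
  motion="0 0 0 0 1.5 25 0; 0 0 0 0 1.5 50 0; 0 0 0 0 1.5 68 0; 0 0 0 0 1.5 74 0; 0 0 0 0 1.5 76 0; 0 0 0 0 1.5 76 0",
)

```text
time: 13.1
position: [0.4721, -0.2, -0.0097]
eef_rot: [0.738, 0.675, 0.0, 0.0]
ft_force: [0.6, -0.6, -0.2]
gripper_width: 0.001
grip_force: 0.0
```

Down behind the tail with nothing touching. Now I'll approach and push, 2 to 3 mm per row at first.

servo_tool(
  motion="0 0 0 4 0 0 0; 0 0 0 8 0 0 0; 0 0 0 11 0 0 0; 0 0 0 13 0 0 0; 0 0 0 15 0 0 0; 0 0 0 17 0 0 0; 0 0 0 18 0 0 0; 0 0 0 18 0 0 0",
)

```text
time: 14.1
position: [0.4733, -0.182, -0.0102]
eef_rot: [0.738, 0.675, -0.0, -0.0]
ft_force: [-0.7, -0.4, -0.2]
gripper_width: 0.0007
grip_force: 0.0
```

servo_tool(
  motion="0 0 0 0.8 0 0 0; 0 0 0 1.6 0 0 0; 0 0 0 2.4 0 0 0; 0 0 0 2.4 0 0 0",
)

```text
time: 14.6
position: [0.4736, -0.1797, -0.0102]
eef_rot: [0.738, 0.675, 0.0, -0.0]
ft_force: [-0.0, 0.0, 0.7]
gripper_width: 0.0006
grip_force: 0.0
```

servo_tool(
  motion="0 0 0 1 0 0 0; 0 0 0 2 0 0 0; 0 0 0 3 0 0 0; 0 0 0 4 0 0 0",
)

```text
time: 15.1
position: [0.474, -0.1758, -0.0102]
eef_rot: [0.738, 0.675, 0.0, -0.0]
ft_force: [-0.6, 0.2, -0.9]
gripper_width: 0.0005
grip_force: 0.2
```

servo_tool(
  motion="0 0 0 1 0 0 0; 0 0 0 2 0 0 0; 0 0 0 3 0 0 0; 0 0 0 4 0 0 0",
)

```text
time: 15.6
position: [0.4744, -0.1718, -0.0101]
eef_rot: [0.738, 0.675, -0.0, 0.0]
ft_force: [-0.9, 0.0, -0.5]
gripper_width: 0.0004
grip_force: 0.2
```

```bash
python3 - <<'E'
from h import *
a,P,s=grab('wrist'); J=jig(P); z=J[...,2]; t=jig(np.array(s['position'])); print('tcp',t,s['ft_force'])
hsv=cv2.cvtColor(a,cv2.COLOR_RGB2HSV); H,S,V=[hsv[...,i].astype(int) for i in range(3)]
yel=(H>22)&(H<34)&(S>140)&(V>120)&(z>36)&(z<44)
q=J[yel]; print('wedge',yel.sum(),np.percentile(q,1,0),np.percentile(q,99.5,0))
E
```

```text
tcp [ -17.65766946 -150.31335254  -10.14580043] [-8.52972250e-01  6.54480430e-04 -5.10335447e-01]
wedge 7550 [ -31.82130911 -131.28726382   38.52641434] [ -0.73325886 -32.9435953   41.71358177]
```

The nose has moved from y ≈ -49 to -33, so the wedge is sliding along freely.

servo_tool(
  motion="0 0 0 1 0 0 0; 0 0 0 2 0 0 0; 0 0 0 3 0 0 0; 0 0 0 4 0 0 0",
)

```text
time: 16.15
position: [0.4747, -0.1678, -0.0102]
eef_rot: [0.738, 0.675, 0.0, 0.0]
ft_force: [0.1, -1.2, 0.0]
gripper_width: 0.0002
grip_force: 0.3
```

servo_tool(
  motion="0 0 0 1 0 0 0; 0 0 0 2 0 0 0; 0 0 0 3 0 0 0; 0 0 0 4 0 0 0",
)

```text
time: 16.65
position: [0.4751, -0.1638, -0.0101]
eef_rot: [0.738, 0.675, 0.0, 0.0]
ft_force: [-0.4, 0.1, -0.6]
gripper_width: 0.0002
grip_force: 0.4
```

servo_tool(
  motion="0 0 0 1 0 0 0; 0 0 0 2 0 0 0; 0 0 0 3 0 0 0; 0 0 0 4 0 0 0",
)

```text
time: 17.15
position: [0.4756, -0.1599, -0.0101]
eef_rot: [0.738, 0.675, 0.0, 0.0]
ft_force: [0.9, -1.2, -0.7]
gripper_width: 0.0005
grip_force: 0.7
```

servo_tool(
  motion="0 0 0 1 0 0 0; 0 0 0 2 0 0 0; 0 0 0 3 0 0 0; 0 0 0 4 0 0 0",
)

```text
time: 17.65
position: [0.4765, -0.1567, -0.0098]
eef_rot: [0.738, 0.675, 0.0, 0.001]
ft_force: [2.1, -11.3, -1.1]
gripper_width: 0.0006
grip_force: 5.4
```

It bites here at 11 N. I'll go on in small steps towards 17 to 18 N.

servo_tool(
  motion="0 0 0 0.3 0 0 0; 0 0 0 0.3 0 0 0; 0 0 0 0.3 0 0 0",
)

```text
time: 18.02
position: [0.4765, -0.1567, -0.0098]
eef_rot: [0.738, 0.675, 0.0, 0.001]
ft_force: [4.1, -9.5, 0.2]
gripper_width: 0.0005
grip_force: 4.8
```

servo_tool(
  motion="0 0 0 0.4 0 0 0; 0 0 0 0.6 0 0 0; 0 0 0 0.6 0 0 0",
)

```text
time: 18.4
position: [0.4765, -0.1566, -0.0097]
eef_rot: [0.738, 0.675, -0.0, 0.002]
ft_force: [2.7, -15.4, -0.6]
gripper_width: 0.0006
grip_force: 6.9
```

servo_tool(
  motion="0 0 0 0.3 0 0 0; 0 0 0 0.5 0 0 0; 0 0 0 0.5 0 0 0; 0 0 0 0.5 0 0 0",
)

```text
time: 18.9
position: [0.4765, -0.1565, -0.0096]
eef_rot: [0.738, 0.675, -0.0, 0.002]
ft_force: [1.2, -17.4, -0.3]
gripper_width: 0.0002
grip_force: 8.5
```

servo_tool(
  motion="0 0 0 0.3 0 0 0; 0 0 0 0.3 0 0 0; 0 0 0 0.3 0 0 0",
)

```text
time: 19.27
position: [0.4766, -0.1564, -0.0096]
eef_rot: [0.738, 0.675, -0.0, 0.002]
ft_force: [0.5, -19.6, -0.7]
gripper_width: 0.0003
grip_force: 9.5
```

19.6 N, firmly jammed. Now I'll back off, lift clear and check.

servo_tool(
  motion="0 0 0 -1 0 0 0; 0 0 0 -3 0 0 0; 0 0 0 -8 0 0 0; 0 0 0 -15 0 0 0; 0 0 0 -20 0 -25 0; 0 0 0 -20 0 -70 0; 0 0 0 -20 0 -120 0; 0 0 0 -20 0 -170 0",
)

```text
time: 20.27
position: [0.4738, -0.1743, 0.1614]
eef_rot: [0.738, 0.675, -0.0, -0.0]
ft_force: [-0.2, 0.0, -0.3]
gripper_width: 0.0007
grip_force: 0.0
```

servo_tool(
  motion="0 0 0 20 10 -40 0; 0 0 0 50 15 -60 0; 0 0 0 70 20 -60 0; 0 0 0 70 20 -60 0; 0 0 0 70 20 -60 0",
)

```text
time: 20.9
position: [0.5001, -0.1068, 0.2195]
eef_rot: [0.738, 0.675, -0.0, -0.0]
ft_force: [-0.3, 0.0, -0.4]
gripper_width: 0.0006
grip_force: 0.0
```

```bash
python3 - <<'E'
from h import *
a,P,s=grab('wrist'); J=jig(P); z=J[...,2]; print(s['time'],s['position'],s['ft_force'])
hsv=cv2.cvtColor(a,cv2.COLOR_RGB2HSV); H,S,V=[hsv[...,i].astype(int) for i in range(3)]
yel=(H>22)&(H<34)&(S>140)&(V>120)&(abs(J[...,0]+18)<40)
for n,m in(('wedge',yel&(z>34)&(z<46)),('tab',yel&(z>50)&(z<62)),('knob',((H<8)|(H>172))&(S>150)&(V>110)&(z>58)&(z<67))):
    q=J[m]
    if len(q)>4: print(n,m.sum(),np.percentile(q,2,0).round(1),np.percentile(q,98,0).round(1))
for y in range(30,135,2):
    m=(abs(J[...,0]-23)<6)&(abs(J[...,1]-y)<1)
    if m.any(): print(y,np.median(z[m]).round(0),end='|')
save('w6',cv2.resize(a[:320,160:500],(638,600)))
E
```

```text
20.9 [ 0.5000526  -0.10684301  0.21949318] [-0.32277427  0.02268832 -0.41337245]
wedge 1284 [ -33.5 -118.9   38.3] [  1.4 -16.9  41.8]
tab 113 [ -24.4 -112.3   53.2] [-12.6 -84.3  59.4]
knob 193 [12.6  7.  61.6] [29.7 23.5 65.2]
30 33.0|32 33.0|34 33.0|36 33.0|38 33.0|40 33.0|42 33.0|44 32.0|46 40.0|48 42.0|50 42.0|52 42.0|54 42.0|56 42.0|58 42.0|60 42.0|62 42.0|64 42.0|66 42.0|68 42.0|70 42.0|72 42.0|74 42.0|76 43.0|78 42.0|80 42.0|82 42.0|84 42.0|86 42.0|88 42.0|90 42.0|92 42.0|94 42.0|96 42.0|98 42.0|100 43.0|102 42.0|104 42.0|106 41.0|108 38.0|110 38.0|112 38.0|114 38.0|116 38.0|118 38.0|120 38.0|122 38.0|124 38.0|126 38.0|
```

View pics/w6.png

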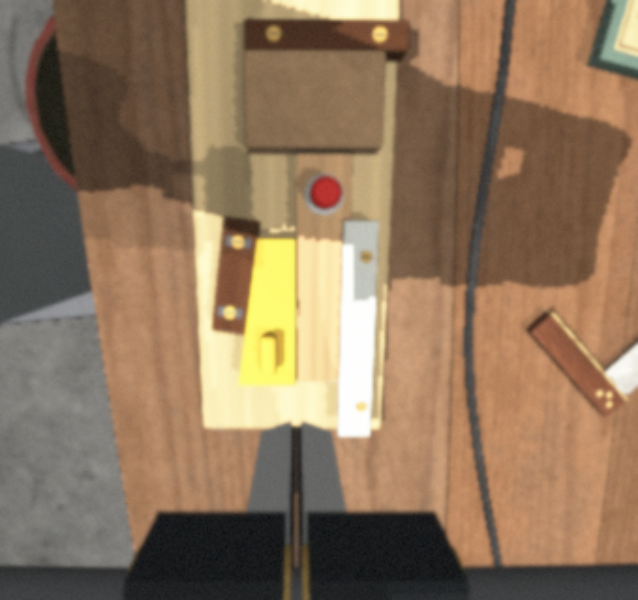

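The picture shows the wedge at (270,310) tight between the ramp and the bar. The bar meets the block at row 150 and the block meets the stop at row 48, with no gap, and the gripper is clear. Handing in.

```bash
python3 -c "
from cell import manip
print(manip.finish_job())"
```

```text
the job is handed in; nothing more can be done
None
```

The job is handed in: the block is snug against the end stop (the bar force rose to about 13 N), the wedge was pushed until it jammed at about 20 N, the last camera view shows no gap, and the gripper is clear; I didn't pull on the bar afterwards to test the hold.

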